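# Drift the junction box cover plate into line and fit its bolt

### The job

The cover plate on the grey junction box lies out of line with the backing frame under it. Work the tapered drift pin gently down through the plate's larger hole, letting it draw the holes into line, until its collar sits flush on the plate; then, with the drift left in, put the thumb bolt in the smaller hole, fully home, and leave both standing there. Never force the drift on its way down (a push of some 15 N is plenty; over 30 N on it is too much), ram neither of them home, and leave the other things on the bench alone.

Things in the scene. Friction and masses are not known exactly. Their poses are not given: they have to be found in the camera images.
- box: Grey steel junction box fixed to the bench, 150 x 220 x 70 mm (x, y, z), black glands on its long sides; origin at the centre of its underside, y along its length. In its mouth a 10 mm thick backing frame, top 70 mm above the bench, is fixed off the box's middle by some unmeasured mm in x and y. It has two through holes, sized and spaced as the plate's; below it the box is hollow (56 mm).
- plate_mid (a point): Middle of the top face (76 mm above the bench) of the aluminium cover plate, 110 x 180 x 6 mm, on the backing frame; y along its length, parallel to the box. Two started bolts with washers (heads 8 mm high, within 6 mm of x = +-30 mm from here) keep it from lifting or turning. It slides level up to 10 mm any way against about 3.5 N of rubbing in x and in y each, and stays where left.
- plate_big_hole (a point): Centre, on the plate's top face, of its larger through hole, 18 mm wide, 60 mm from the plate's middle in +y. The frame's hole below is off by 4 to 6.5 mm sideways, unmeasured: a tapered pin pushed down here meets the edge of the frame's hole and must be let move sideways, the plate with it, the way that edge pushes it.
- plate_small_hole (a point): Centre, on the plate's top face, of its smaller through hole, 12.5 mm wide, 60 mm from the plate's middle in -y (120 mm from the larger hole).
- drift_handle (a point): Steel drift pin, upright, nose down in the stand; the point is the middle of its round dark handle (20 mm wide, 50 mm tall), z up. Below the handle a collar 28 mm wide, 4 mm thick, its underside 29 mm below the point; then a round shank 17 mm wide, 16 mm long; then a nose tapering over 30 mm to a flat tip 3 mm wide, 75 mm below the point. 110 to 210 g.
- bolt_head (a point): Steel thumb bolt, upright in the stand; the point is the middle of its round ribbed head (20 mm wide, 30 mm tall), z up. Below the head a flange 26 mm wide, 3 mm thick, its underside 18 mm below the point; then a plain round shank 10 mm wide, 30 mm long, whose last 4 mm taper to 7 mm. Only pushed in, not turned. 60 to 120 g.
- stand: Plywood block fixed to the bench, 60 x 140 x 52 mm, origin at the centre of its underside, with two upright 18 mm holes 42 mm either side of its middle along its y axis. Drift and bolt stand loosely in them, which in which varies, collar and flange resting on its top.
- dish_mid (a point): Bystander: red plastic dish, 120 mm wide, 30 mm high; the point is its centre, half-way up.
- carton_mid (a point): Bystander: pale paper carton, 90 x 130 x 50 mm; the point is its centre.
- driver_mid (a point): Bystander: screwdriver with a black handle, lying on the bench; the point is at its middle.

How it is judged:
By the outcome, as a careful person would: the job done as asked, in the order asked, and still so for the second after the job is handed in, with the robot touching nothing.
It also fails if it takes over 72 s, if anything falls off the work surface, if the arm or the gripper's body presses on something with over 40 N, if the wrist force passes 120 N, or if a joint passes its speed limit or range.

### The arm

A 6-joint arm with a two-finger parallel gripper is mounted at the origin on the work surface. World frame = base frame: x ahead of the robot, y to its left, z up, the work surface at z = 0. Lengths are in mm, angles in degrees, forces in N, time in s.
With the tool pointing down it reaches from about 300 to 850 mm from the base axis. Payload 4.2 kg.
Tool frame: the origin (TCP) lies on the centre line of the jaws, within the pads' length; the fingertips stand 11 mm ahead of it and the grasp point (between the pads) lies 8 mm behind it; z points along the fingers, y is the direction in which the jaws open and shut (so a half turn about z gives the same grasp; the last joint's range is limited). The gripper opens to 91 mm and grips with 3 to 60 N. Pads are 32 mm wide; open, the fingers measure 118 mm over their backs; the gripper's body (76 mm by 178 mm) begins 60 mm behind the grasp point.
Start: joints at [-70.989, 18.312, 89.639, -0, 72.044, -1.146], TCP at [198.142, -539.798, 224.976] pointing down, gripper open.
Joint ranges: [-177.97, 177.97], [-48.28, 115.42], [12.27, 149.76], [-77.06, 257.06], [2.81, 150.46], [-146.56, 146.56]. Speed limits (degrees/s): [147.25, 147.25, 180, 180, 180, 180].

### API

Orientations are given as [roll, pitch, yaw] about the fixed x, y, z axes, in that order (R = Rz(yaw) Ry(pitch) Rx(roll)).
In Python, from workcell import env, grab_frame gives the robot as it stands. The module is installed in compiled form; this text tells all that it offers.
- The arm moves only by the tool arm_command, never from a script. Its argument "series" is one flat list of numbers, 6 for each row, row after row: the shift along the world's x, y, z each as a share of 400 mm, from -1 to 1, then the turn, a rotation vector about the world's x, y, z each as a share of 45 degrees, from -1 to 1. A call has 1 to 20 rows; each row shifts and turns the commanded pose from where the row before left it; what a row does not reach is not made up. A row lasts 1/12 s, in which the tool goes at most 41.7 mm and 7.16 degrees, less where a joint would pass 70% of its speed; a pose out of reach is approached as far as the arm can. A call with a number of a shift or a turn outside -1 to 1 is refused whole. A call with a gripper value outside its range is refused whole. "hand" is the opening, from 0 (shut) to 1 (fully open), set as the call begins (left out, the last holds). The fingers move at their own pace and stop on an object; "newtons" is the grip in N (left out, the last holds). Time passes only in rows, so rows that do not move let the fingers close. It gives the time, the measured TCP pose, the force and the opening at its end, in the units of the state.
- env.state(): the state, without advancing time (a new reading comes with each control period).
- grab_frame(name): name is "side" or "top"; returns a dict with "frame" (384x512x3 uint8, red, green, blue), "intrinsics" (3x3 intrinsics, pixels), "R" (3x3) and "t" (3): a world point X has camera coordinates R X + t. Camera axes: x right, y down, z forward; pixel columns grow to the right and rows downward; lengths in mm; the calibration is good to about 2 mm. A picture is of the moment at which its call begins. There is no depth.
- env.job_done(): hands the job in, once; it reports no verdict.
The state is a dict: "time_s": time; "qpos": joint angles; "qvel": joint speeds; "effort": joint torques, N m; "ee_pos": TCP position; "ee_rot": TCP orientation; "force": force on the tool from outside, world axes, zero at the start; "torque": the same for the moment, N m; "gripper_width": finger opening in mm.
Only numpy, scipy, OpenCV 4.12 (cv2) and the standard library are available. Lean on these libraries where they do the work, as an engineer would, in place of code of your own. Each camera call takes 0.05 s, during which the arm holds its last target.

## Working session

There is one attempt and no reset: what is moved stays moved. The work goes in short steps, Python scripts to look and compute and a tool call to move; the robot and the scene stay as the last step left them, time stands still between calls to the robot, and variables do not carry over. Pictures are saved under pics/ and viewed, and the job is handed in when it is done.

Besides the shell and the picture viewer there is one more tool, called after "Call:" as name(argument=value, ...) on one line, values as JSON. arm_command: Moves the arm, as the interface text tells. Shift numbers are shares of 400 mm and turn numbers shares of 45 degrees, none past 1 either way. Its arguments: {"type":"object","properties":{"series":{"type":"array"},"hand":{"type":"number"},"newtons":{"type":"number"}},"required":["series"]}

```bash
mkdir -p pics; ls; python3 - <<'E'
from workcell import env, grab_frame
import cv2
print(env.state())
for n in("side","top"):
    f=grab_frame(n); cv2.imwrite(f"pics/{n}0.png",f["frame"][:,:,::-1]); print(n,f["intrinsics"],f["R"],f["t"])
    import pickle; pickle.dump(f,open(f"{n}0.pkl","wb"))
E
```

```text
pics
{'time_s': 0.0, 'qpos': array([-7.09900177e+01,  1.83509247e+01,  8.97080467e+01, -9.67260809e-04,
        7.20441819e+01, -1.14601969e+00]), 'qvel': array([ 0.10779074, -0.02241944,  0.01340198,  0.03158148,  0.00284134,
       -0.08341132]), 'effort': array([ 3.62387895e-03, -4.12453830e+01, -2.31973958e+01,  7.27937277e-02,
        4.54470597e-02, -1.46003422e-04]), 'ee_pos': array([ 197.96278441, -539.31144773,  224.11634049]), 'ee_rot': array([-1.79896849e+02, -1.14368633e-03,  2.01563000e+01]), 'force': array([ 0.24554452, -0.47624545,  0.81181032]), 'torque': array([-0.0026654 ,  0.00722549, -0.0032855 ]), 'gripper_width': 90.99592943836727}
side [[366.9776212    0.         258.76718866]
 [  0.         366.9776212  191.07507514]
 [  0.           0.           1.        ]] [[ 0.97091041 -0.2389193   0.01582857]
 [-0.11388194 -0.51891666 -0.84720505]
 [ 0.21062734  0.82075762 -0.53103018]] [-550.94618071  100.94582442  911.65647934]
top [[488.85630129   0.         256.15133802]
 [  0.         488.85630129 194.00368808]
 [  0.           0.           1.        ]] [[ 2.64968077e-02 -9.99633204e-01  5.60156571e-03]
 [-9.80520283e-01 -2.70803308e-02 -1.94542106e-01]
 [ 1.94622440e-01 -3.37704025e-04 -9.80878174e-01]] [ -91.39099154  538.23662103 1345.19749348]
```

View pics/side0.png

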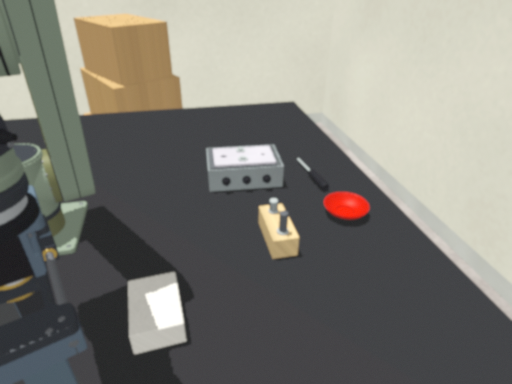

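View pics/top0.png

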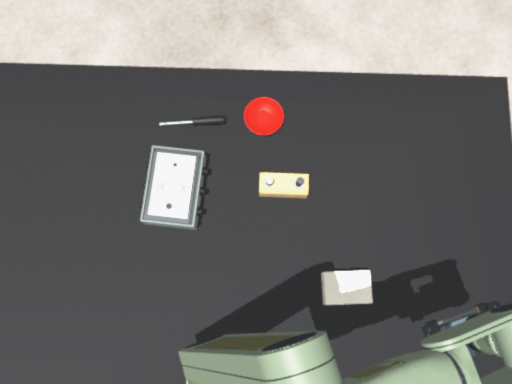

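The top view shows the box near (172,188), with dark holes near (175,164) and (169,206). The stand is near (284,185), with the pale bolt at (270,182) and the dark drift at (299,182). I'll zoom in next.

```bash
python3 - <<'E'
import pickle,cv2,numpy as np
f=pickle.load(open("top0.pkl","rb"))["frame"][:,:,::-1]
a=cv2.resize(f[138:238,132:217],None,fx=6,fy=6,interpolation=cv2.INTER_CUBIC)
cv2.imwrite("pics/z1.png",a)
b=cv2.resize(f[165:205,250:315],None,fx=10,fy=10,interpolation=cv2.INTER_CUBIC)
cv2.imwrite("pics/z2.png",b)
f=pickle.load(open("side0.pkl","rb"))["frame"][:,:,::-1]
b=cv2.resize(f[135:265,195:310],None,fx=4.6,fy=4.6,interpolation=cv2.INTER_CUBIC)
cv2.imwrite("pics/z3.png",b)
E
```

```text
(no output)
```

View pics/z1.png

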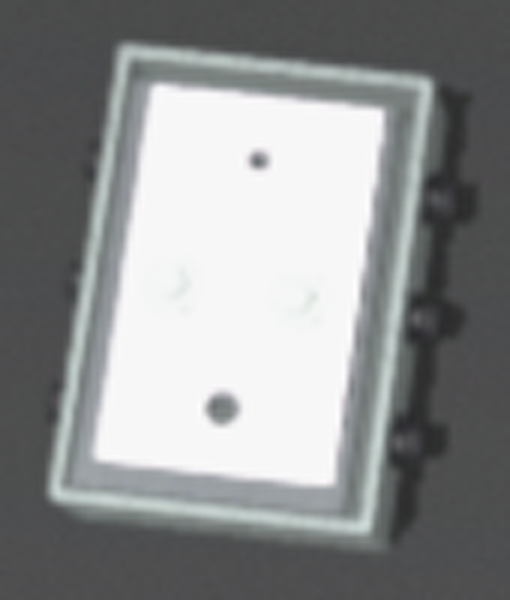

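View pics/z2.png

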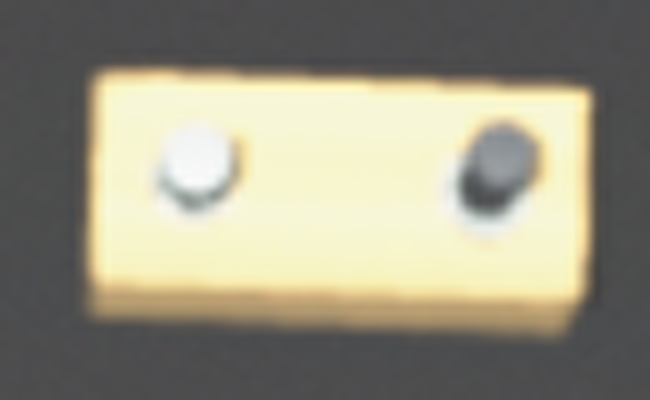

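View pics/z3.png

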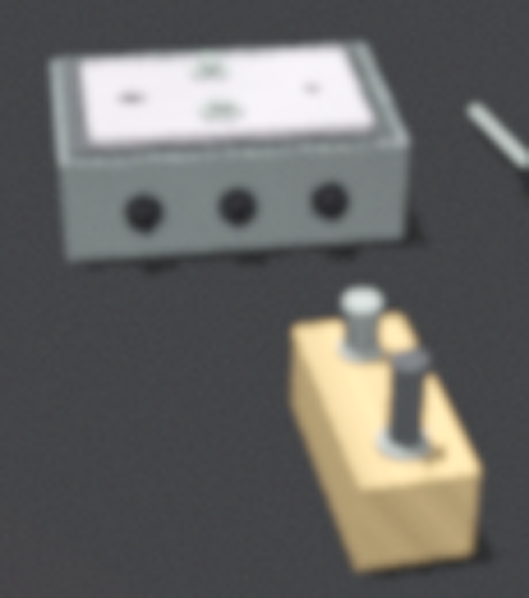

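```bash
cat > h.py <<'E'
import numpy as np,cv2,pickle
def ray(f,u,v,z):
    K,R,t=f["intrinsics"],f["R"],f["t"]
    d=R.T@np.linalg.inv(K)@np.array([u,v,1.]); c=-R.T@t
    return c+d*(z-c[2])/d[2]
def proj(f,X):
    p=f["intrinsics"]@(f["R"]@np.array(X,float)+f["t"]); return p[:2]/p[2]
def tri(f1,p1,f2,p2):
    P=[f["intrinsics"]@np.c_[f["R"],f["t"]] for f in(f1,f2)]
    X=cv2.triangulatePoints(P[0],P[1],np.array(p1,float),np.array(p2,float)); return X[:3,0]/X[3,0]
def blob(f,box,dark,thr):
    """weighted centroid in box u0,v0,u1,v1"""
    u0,v0,u1,v1=box; g=f["frame"][v0:v1,u0:u1].astype(float).mean(2)
    w=np.clip(thr-g if dark else g-thr,0,None); vv,uu=np.mgrid[v0:v1,u0:u1]
    return (w*uu).sum()/w.sum(),(w*vv).sum()/w.sum()
E
python3 - <<'E'
from h import *
np.set_printoptions(precision=1,suppress=True)
T=pickle.load(open("top0.pkl","rb"));S=pickle.load(open("side0.pkl","rb"))
g=T["frame"].mean(2); 
print("hole big",blob(T,(164,201,175,212),1,215),"small",blob(T,(171,160,180,169),1,215))
for n,b in(("big",(164,201,175,212)),("small",(171,160,180,169))):
    print(n,ray(T,*blob(T,b,1,215),76))
m=np.zeros(g.shape,np.uint8); m[140:230,140:205]=(T["frame"][140:230,140:205].min(2)>190)
cs,_=cv2.findContours(m,0,1); c=max(cs,key=cv2.contourArea); h=cv2.convexHull(c)
r=cv2.minAreaRect(h); q=cv2.boxPoints(r); Q=np.array([ray(T,*p,76) for p in q]); print("plate top cam",Q[:,:2],Q.mean(0),"edges",np.linalg.norm(Q-np.roll(Q,1,0),axis=1))
# side
gs=S["frame"]
ms=np.zeros(g.shape,np.uint8); ms[140:175,205:285]=(gs[140:175,205:285].min(2)>180)
cs,_=cv2.findContours(ms,0,1); c=max(cs,key=cv2.contourArea); h=cv2.convexHull(c)
q=cv2.approxPolyDP(h,4,True)[:,0]; Qs=np.array([ray(S,*p,76) for p in q]);print("side",q,Qs[:,:2],Qs.mean(0))
pb=blob(S,(220,153,229,160),1,195); ps=blob(S,(259,151,267,157),1,205); print(pb,ps,ray(S,*pb,76),ray(S,*ps,76))
# hand-picked tops
t=lambda p,s,o:( (p[0]+.5)/s-.5+o[0],(p[1]+.5)/s-.5+o[1])
dT=t((508,152),10,(250,165)); bT=t((199,152),10,(250,165))
dS=t((411,360),4.6,(195,135)); bS=t((362,299),4.6,(195,135))
print("drift top",ray(T,*dT,106),ray(S,*dS,106),tri(T,dT,S,dS))
print("bolt top",ray(T,*bT,85),ray(S,*bS,85),tri(T,bT,S,bS))
E
```

```text
hole big (np.float64(168.4847870182556), np.float64(205.64277665089026)) small (np.float64(174.65298218435325), np.float64(164.28195197521305))
big [496.  167.4  76. ]
small [615.7 157.2  76. ]
plate top cam [[469.7 226.6]
 [655.7 213.9]
 [642.3  98.2]
 [456.9 113.8]] [556.2 163.1  76. ] edges [113.5 186.5 116.5 186.1]
side [[275 159]
 [215 165]
 [212 150]
 [267 145]] [[644.5 114.4]
 [463.8 114.2]
 [468.6 214.9]
 [646.5 215. ]] [555.9 164.6  76. ]
(np.float64(223.16666666666666), np.float64(156.0)) (np.float64(nan), np.float64(nan)) [496.  166.5  76. ] [nan nan nan]
drift top [ 573.6 -198.   106. ] [ 574.6 -197.8  106. ] [ 573.9 -198.   106.1]
bolt top [ 576.  -113.1   85. ] [ 575.4 -110.7   85. ] [ 575.3 -113.    86.6]h.py:15: RuntimeWarning: invalid value encountered in scalar divide
  return (w*uu).sum()/w.sum(),(w*vv).sum()/w.sum()
```

Call:
arm_command(series=[0.0627,0.0569,-0.0107,0,0,-0.037,0.0627,0.0569,-0.0107,0,0,-0.037,0.0627,0.0569,-0.0107,0,0,-0.037,0.0627,0.0569,-0.0107,0,0,-0.037,0.0627,0.0569,-0.0107,0,0,-0.037,0.0627,0.0569,-0.0107,0,0,-0.037,0.0627,0.0569,-0.0107,0,0,-0.037,0.0627,0.0569,-0.0107,0,0,-0.037,0.0627,0.0569,-0.0107,0,0,-0.037,0.0627,0.0569,-0.0107,0,0,-0.037,0.0627,0.0569,-0.0107,0,0,-0.037,0.0627,0.0569,-0.0107,0,0,-0.037,0.0627,0.0569,-0.0107,0,0,-0.037,0.0627,0.0569,-0.0107,0,0,-0.037,0.0627,0.0569,-0.0107,0,0,-0.037,0,0,0,0,0,0,0,0,0,0,0,0,0,0,0,0,0,0], hand=0.66, newtons=40)

```text
time_s: 1.6
ee_pos: [573.7, -198.5, 160.3]
ee_rot: [180.0, 0.1, -4.8]
force: [0.1, -0.4, -0.2]
gripper_width: 60.3
```

```bash
cat > snap.py <<'E'
import sys,pickle,cv2
from workcell import env, grab_frame
tag=sys.argv[1]
for n in("side","top"):
    f=grab_frame(n); pickle.dump(f,open(f"{n}{tag}.pkl","wb")); cv2.imwrite(f"pics/{n}{tag}.png",f["frame"][:,:,::-1])
a=pickle.load(open(f"top{tag}.pkl","rb"))["frame"][:,:,::-1];b=pickle.load(open(f"side{tag}.pkl","rb"))["frame"][:,:,::-1]
A=[int(x) for x in sys.argv[2:6]];B=[int(x) for x in sys.argv[6:10]]
for n,i,c in(("t",a,A),("s",b,B)):
    w=i[c[1]:c[3],c[0]:c[2]]; s=min(780/w.shape[1],580/w.shape[0]); cv2.imwrite(f"pics/{n}z{tag}.png",cv2.resize(w,None,fx=s,fy=s,interpolation=cv2.INTER_CUBIC)); print(n,"scale",s)
s=env.state(); print(s["time_s"],s["ee_pos"].round(2),s["ee_rot"].round(2),s["force"].round(2),s["qpos"].round(1),s["gripper_width"])
E
python3 snap.py 1 240 140 340 220 220 130 330 260
```

```text
t scale 7.25
s scale 4.461538461538462
1.7 [ 573.42 -199.27  160.84] [ 1.7998e+02  3.0000e-02 -4.8800e+00] [ 0.73  0.31 -0.61] [-20.2  23.8  90.8  -0.   65.4  74.7] 60.22422488699227
```

View pics/tz1.png

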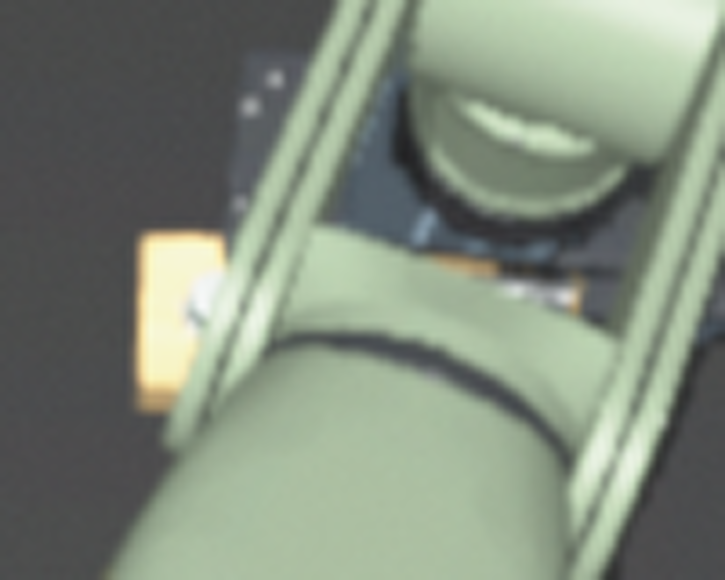

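View pics/sz1.png

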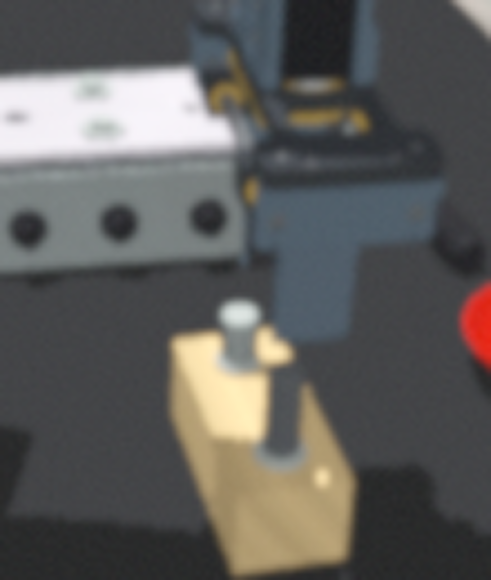

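The side view shows the gripper above the drift, with the drift handle at zoom (285,400) and the bolt clear at (240,320). I'll go down onto the drift.

Call:
arm_command(series=[0.001,0.001,-0.03125,0,0,0,0,0,-0.03125,0,0,0,0,0,-0.03125,0,0,0,0,0,-0.03125,0,0,0,0,0,-0.03125,0,0,0,0,0,-0.03125,0,0,0,0,0,-0.03125,0,0,0,0,0,0,0,0,0,0,0,0,0,0,0])

```text
time_s: 2.45
ee_pos: [573.8, -198.8, 73.2]
ee_rot: [-180.0, 0.1, -4.9]
force: [0.6, -0.1, 0.3]
gripper_width: 60.6
```

```bash
python3 snap.py 2 240 140 340 220 220 130 330 260
```

```text
t scale 7.25
s scale 4.461538461538462
2.55 [ 574.94 -198.82   74.32] [ 1.7997e+02 -9.0000e-02 -4.8800e+00] [-0.24  0.03  0.2 ] [-20.2  28.5  96.9  -0.   54.6  74.7] 60.66024743893137
```

View pics/sz2.png

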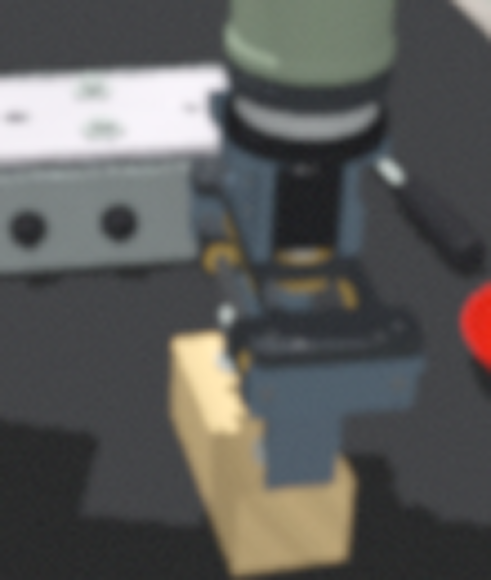

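The fingers stand astride the drift, and the bolt still stands at zoom (230,330). I'll close on it.

Call:
arm_command(series=[0,0,0,0,0,0,0,0,0,0,0,0,0,0,0,0,0,0,0,0,0,0,0,0,0,0,0,0,0,0,0,0,0,0,0,0,0,0,0,0,0,0,0,0,0,0,0,0], hand=0, newtons=40)

```text
time_s: 3.22
ee_pos: [575.0, -196.0, 73.6]
ee_rot: [-179.8, 0.0, -4.9]
force: [0.9, 6.2, 3.3]
gripper_width: 19.6
```

Call:
arm_command(series=[0,0.0033,0,0,0,0,0,0.0033,0,0,0,0,0,0,0.01,0,0,0,0,0,0.0125,0,0,0,0,0,0.0125,0,0,0,0,0,0.0125,0,0,0,0,0,0.02,0,0,0,0,0,0.025,0,0,0,0,0,0.035,0,0,0,0,0,0.05,0,0,0,0,0,0.05,0,0,0,0,0,0.04,0,0,0,0,0,0,0,0,0,0,0,0,0,0,0,0,0,0,0,0,0])

```text
time_s: 4.47
ee_pos: [574.0, -195.2, 179.6]
ee_rot: [-180.0, 0.1, -4.8]
force: [-0.0, 0.1, -2.3]
gripper_width: 19.2
```

```bash
python3 snap.py 3 240 140 340 220 220 130 330 260
```

```text
t scale 7.25
s scale 4.461538461538462
4.5667 [ 573.89 -195.08  178.88] [-1.7996e+02  1.6000e-01 -4.8200e+00] [-0.35 -0.15 -2.81] [-19.9  23.   89.4  -0.   67.8  75. ] 19.21887547245917
```

View pics/sz3.png

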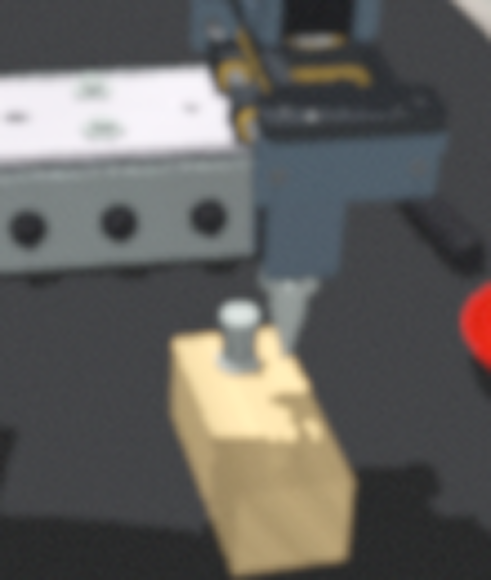

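```bash
python3 - <<'E'
from h import *
np.set_printoptions(precision=1,suppress=True)
S=pickle.load(open("side3.pkl","rb"))
s=4.4615
for p in((288,352),):
    u=220+(p[0]+.5)/s-.5; v=130+(p[1]+.5)/s-.5
    print(u,v,ray(S,u,v,112.2))
print(proj(S,(574,-195.2,112.2)))
E
```

```text
284.1643505547462 208.5093018043259 [ 577.1 -190.2  112.2]
[283.5 210. ]
```

Call:
arm_command(series=[-0.0139,0.0649,0,0,0,0,-0.0139,0.0649,0,0,0,0,-0.0139,0.0649,0,0,0,0,-0.0139,0.0649,0,0,0,0,-0.0139,0.0649,0,0,0,0,-0.0139,0.0649,0,0,0,0,-0.0139,0.0649,0,0,0,0,-0.0139,0.0649,0,0,0,0,-0.0139,0.0649,0,0,0,0,-0.0139,0.0649,0,0,0,0,-0.0139,0.0649,0,0,0,0,-0.0139,0.0649,0,0,0,0,-0.0139,0.0649,0,0,0,0,-0.0139,0.0649,0,0,0,0,0,0,0,0,0,0,0,0,-0.03,0,0,0,0,0,-0.02,0,0,0,0,0,0,0,0,0,0,0,0,0,0,0])

```text
time_s: 6.15
ee_pos: [496.4, 167.4, 159.3]
ee_rot: [179.9, 0.1, -4.9]
force: [0.5, 0.7, -0.9]
gripper_width: 19.6
```

```bash
python3 snap.py 4 132 138 217 238 200 125 300 195
```

```text
t scale 5.8
s scale 7.8
6.25 [497.19 167.65 160.34] [179.99  -0.    -4.86] [-0.09 -0.24 -1.68] [ 17.4  16.8 101.9  -0.   61.4 112.2] 19.233479957042757
```

View pics/sz4.png

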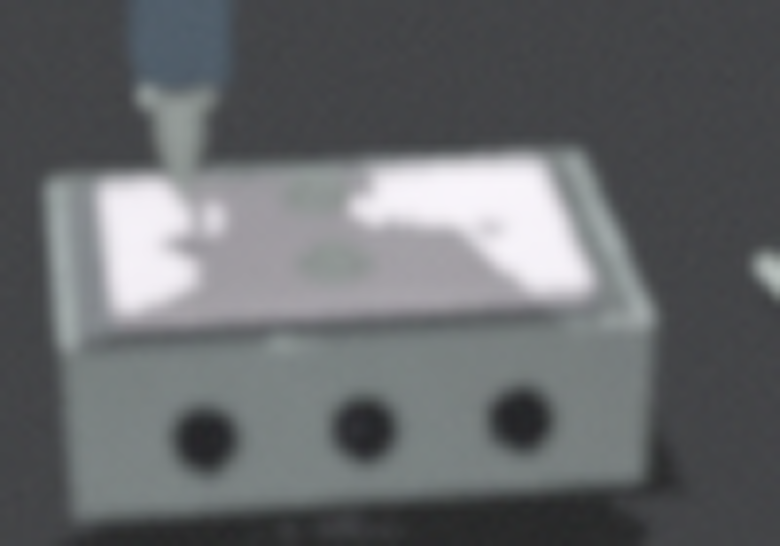

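View pics/tz4.png

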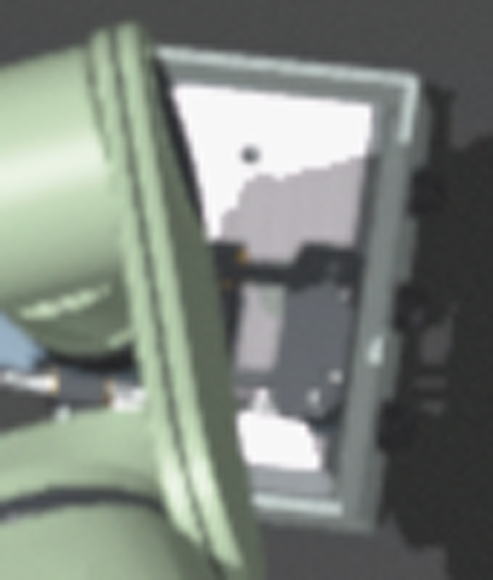

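```bash
python3 - <<'E'
from h import *
np.set_printoptions(precision=1,suppress=True)
S=pickle.load(open("side4.pkl","rb")); S0=pickle.load(open("side0.pkl","rb"))
g=S0["frame"].mean(2); print(g[151:161,216:232].astype(int))
u=200+183.5/7.8-.5
for vz in(178,184,190): print(ray(S,u,125+vz/7.8-.5,92.5))
for z in (92.5,): print(proj(S,(496.8,167.5,z)), proj(S,(496,167,76)))
E
```

```text
[[242 243 242 242 242 242 242 242 242 242 242 242 242 242 242 242]
 [243 243 243 243 243 243 243 242 242 242 243 243 243 243 242 242]
 [243 243 243 243 242 241 239 238 239 240 241 242 242 243 242 242]
 [244 244 244 242 240 234 228 225 228 231 236 240 242 242 242 242]
 [243 244 243 240 231 218 206 202 206 215 226 236 241 242 242 242]
 [243 243 243 238 226 210 194 187 192 206 222 235 241 242 242 243]
 [243 243 243 240 233 222 214 209 212 221 230 238 242 243 243 243]
 [243 243 243 242 240 237 234 233 234 236 239 241 243 243 243 243]
 [243 243 243 243 242 242 241 241 241 242 242 242 243 242 243 243]
 [242 242 243 242 242 242 242 242 242 242 243 243 243 243 243 243]]
[500.4 192.4  92.5]
[499.5 187.   92.5]
[498.6 181.6  92.5]
[223.2 150.9] [223.1 155.9]
```

```bash
python3 - <<'E'
from h import *
T=pickle.load(open("top0.pkl","rb"));S=pickle.load(open("side0.pkl","rb"))
for X in((573.9,-195.5),(573.9,-198)):
  for z in(106,56,52):
    p=proj(T,(*X,z)); q=proj(S,(*X,z)); print(X,z,(p-[250,165]+.5)*10,(q-[195,135]+.5)*4.6)
g=T["frame"].astype(int)
print(g[174:192,290:308].mean(2).astype(int))
E
```

```text
(573.9, -195.5) 106 [499.50702414 151.19211993] [408.70683351 357.98474432]
(573.9, -195.5) 56 [483.3840376 190.1401797] [403.55642548 439.79626125]
(573.9, -195.5) 52 [482.1427917  193.13863903] [403.15838431 446.11893537]
(573.9, -198) 106 [508.53636177 151.43682418] [410.23106316 360.92243446]
(573.9, -198) 56 [492.09753269 190.37630058] [405.0199156 442.840901 ]
(573.9, -198) 52 [490.83197128 193.37409918] [404.61721475 449.17129852]
[[230 229 229 228 223 222 222 223 223 221 218 217 217 217 217 216 215 210]
 [235 235 235 235 235 235 234 234 234 234 233 233 234 234 234 234 234 230]
 [235 235 235 235 235 235 235 232 228 225 223 225 231 234 235 235 235 229]
 [236 236 235 235 235 236 233 223 200 184 172 189 214 228 235 235 235 229]
 [235 235 235 235 236 235 228 196 156 149 146 149 168 205 227 235 235 230]
 [234 234 234 234 234 231 212 160 148 147 145 145 149 163 211 233 235 229]
 [233 233 232 233 235 231 189 145 150 150 149 150 147 155 206 231 232 227]
 [232 231 232 233 237 229 170 133 149 155 154 152 146 153 204 229 231 224]
 [232 232 232 235 236 217 127 106 134 152 152 144 138 156 207 229 231 224]
 [234 233 233 235 232 200 105  87 105 123 125 121 140 192 222 231 232 225]
 [234 233 233 235 232 214 114  83  85  88  95 140 197 226 232 233 232 226]
 [235 235 235 236 239 228 151 101  92  94 125 196 232 235 234 234 233 227]
 [236 235 236 237 240 234 214 174 156 157 191 230 238 236 235 235 235 229]
 [235 235 235 236 236 234 229 226 225 226 230 235 236 236 235 236 235 230]
 [234 234 234 234 234 232 229 231 230 234 236 232 232 234 234 234 233 228]
 [233 232 232 232 233 232 231 228 226 228 232 232 232 233 232 233 232 226]
 [231 231 231 231 231 232 231 232 232 232 232 233 232 232 232 232 231 223]
 [230 229 229 229 229 229 230 230 230 230 230 231 230 231 230 230 230 218]]
```

Call:
arm_command(series=[-0.001,0,-0.0125,0,0,0,0,0,-0.0125,0,0,0,0,0,-0.0075,0,0,0,0,0,-0.0075,0,0,0,0,0,-0.005,0,0,0,0,0,-0.005,0,0,0,0,0,0,0,0,0,0,0,0,0,0,0])

```text
time_s: 6.92
ee_pos: [496.5, 168.1, 140.2]
ee_rot: [180.0, 0.0, -4.8]
force: [-0.2, 0.1, -1.9]
gripper_width: 19.1
```

Call:
arm_command(series=[0,0,-0.004,0,0,0,0,0,-0.004,0,0,0,0,0,-0.004,0,0,0,0,0,0,0,0,0])

```text
time_s: 7.25
ee_pos: [496.3, 168.0, 135.1]
ee_rot: [180.0, 0.0, -4.8]
force: [0.3, -0.2, -1.5]
gripper_width: 19.6
```

```bash
python3 -c "
from workcell import env
s=env.state();print(s['ee_pos'],s['force'])"
```

```text
[496.27471981 168.02109199 135.13682916] [ 0.27245809 -0.23922094 -1.50009014]
```

No contact yet, and the tip is now about at the frame's top. I'll keep going down in small steps.

Call:
arm_command(series=[0,0,-0.004,0,0,0,0,0,-0.004,0,0,0,0,0,0,0,0,0])

```text
time_s: 7.5
ee_pos: [496.3, 168.0, 131.9]
ee_rot: [180.0, 0.0, -4.8]
force: [0.5, -0.1, -1.8]
gripper_width: 19.4
```

Call:
arm_command(series=[0,0,-0.004,0,0,0,0,0,-0.004,0,0,0,0,0,0,0,0,0])

```text
time_s: 7.75
ee_pos: [496.3, 168.0, 128.7]
ee_rot: [180.0, 0.0, -4.8]
force: [-0.1, -0.8, -1.8]
gripper_width: 19.3
```

Call:
arm_command(series=[0,0,-0.004,0,0,0,0,0,-0.004,0,0,0,0,0,0,0,0,0])

```text
time_s: 8.0
ee_pos: [496.3, 168.1, 125.5]
ee_rot: [180.0, 0.0, -4.8]
force: [-0.3, 0.2, -1.7]
gripper_width: 19.4
```

Call:
arm_command(series=[0,0,-0.003,0,0,0,0,0,-0.003,0,0,0,0,0,0,0,0,0])

```text
time_s: 8.25
ee_pos: [496.2, 168.3, 123.3]
ee_rot: [-180.0, 0.0, -4.8]
force: [-0.7, 1.3, -1.2]
gripper_width: 19.3
```

Call:
arm_command(series=[0,0,-0.003,0,0,0,0,0,-0.003,0,0,0,0,0,0,0,0,0])

```text
time_s: 8.5
ee_pos: [496.0, 168.4, 121.0]
ee_rot: [-180.0, 0.1, -4.8]
force: [-2.3, 2.2, -0.3]
gripper_width: 19.3
```

Call:
arm_command(series=[-0.0005,0.001,-0.002,0,0,0,-0.0005,0.001,-0.002,0,0,0,0,0,0,0,0,0])

```text
time_s: 8.75
ee_pos: [495.8, 169.0, 119.3]
ee_rot: [180.0, 0.0, -4.8]
force: [-3.6, 1.5, 1.3]
gripper_width: 19.5
```

Call:
arm_command(series=[-0.0015,0.0007,-0.002,0,0,0,-0.0015,0.0007,-0.002,0,0,0,0,0,0,0,0,0])

```text
time_s: 9.0
ee_pos: [495.4, 169.3, 117.9]
ee_rot: [180.0, -0.1, -4.8]
force: [-0.9, 0.4, 0.3]
gripper_width: 19.3
```

Call:
arm_command(series=[-0.001,0.0006,-0.002,0,0,0,-0.001,0.0006,-0.002,0,0,0,0,0,0,0,0,0])

```text
time_s: 9.25
ee_pos: [495.3, 169.6, 117.1]
ee_rot: [180.0, -0.2, -4.8]
force: [-0.1, 0.1, 4.1]
gripper_width: 19.3
```

Call:
arm_command(series=[-0.001,0.001,-0.003,0,0,0,-0.001,0.001,-0.003,0,0,0,0,0,0,0,0,0])

```text
time_s: 9.5
ee_pos: [494.9, 170.2, 115.1]
ee_rot: [180.0, -0.2, -4.8]
force: [0.3, -1.8, 6.3]
gripper_width: 19.4
```

Call:
arm_command(series=[0,0,0,0,0,0,0,0,0,0,0,0])

```text
time_s: 9.67
ee_pos: [494.9, 170.2, 115.1]
ee_rot: [180.0, -0.2, -4.8]
force: [-0.4, -2.4, 6.0]
gripper_width: 19.5
```

Call:
arm_command(series=[-0.0007,0,-0.003,0,0,0,-0.0007,0,-0.003,0,0,0,0,0,0,0,0,0])

```text
time_s: 9.92
ee_pos: [494.4, 170.3, 112.9]
ee_rot: [180.0, -0.2, -4.8]
force: [0.1, -1.0, 6.7]
gripper_width: 19.0
```

Call:
arm_command(series=[0,0,0,0,0,0,0,0,0,0,0,0])

```text
time_s: 10.08
ee_pos: [494.4, 170.3, 112.8]
ee_rot: [180.0, -0.2, -4.8]
force: [-0.7, -1.0, 7.1]
gripper_width: 19.5
```

Call:
arm_command(series=[-0.0007,0.0003,-0.003,0,0,0,-0.0007,0.0003,-0.003,0,0,0,0,0,0,0,0,0,0,0,0,0,0,0])

```text
time_s: 10.42
ee_pos: [493.7, 170.6, 110.0]
ee_rot: [180.0, -0.2, -4.8]
force: [0.8, -1.8, 6.4]
gripper_width: 19.4
```

Call:
arm_command(series=[-0.0007,0.0003,-0.003,0,0,0,-0.0007,0.0003,-0.003,0,0,0,0,0,0,0,0,0,0,0,0,0,0,0])

```text
time_s: 10.75
ee_pos: [493.2, 170.9, 107.7]
ee_rot: [180.0, -0.2, -4.8]
force: [0.4, -1.5, 5.7]
gripper_width: 19.5
```

Call:
arm_command(series=[-0.0003,0,-0.003,0,0,0,-0.0002,0,-0.003,0,0,0,0,0,0,0,0,0,0,0,0,0,0,0])

```text
time_s: 11.08
ee_pos: [492.8, 171.0, 105.0]
ee_rot: [180.0, -0.2, -4.8]
force: [1.7, -1.9, 4.4]
gripper_width: 19.1
```

Call:
arm_command(series=[0,0,-0.003,0,0,0,0,0,-0.003,0,0,0,0,0,0,0,0,0,0,0,0,0,0,0])

```text
time_s: 11.42
ee_pos: [492.1, 171.0, 101.7]
ee_rot: [180.0, -0.1, -4.8]
force: [3.9, -2.6, 0.4]
gripper_width: 19.2
```

Call:
arm_command(series=[0.001,-0.0006,0,0,0,0,0.0005,-0.0004,-0.003,0,0,0,0,0,0,0,0,0,0,0,0,0,0,0])

```text
time_s: 11.75
ee_pos: [492.1, 170.9, 100.4]
ee_rot: [-180.0, 0.0, -4.8]
force: [4.5, -0.6, -0.9]
gripper_width: 19.6
```

Call:
arm_command(series=[0.001,0,0,0,0,0,0.001,0,-0.002,0,0,0,0,0,-0.002,0,0,0,0,0,0,0,0,0])

```text
time_s: 12.08
ee_pos: [492.2, 170.9, 98.7]
ee_rot: [180.0, 0.1, -4.8]
force: [1.7, -0.1, -1.2]
gripper_width: 19.7
```

Call:
arm_command(series=[0.0005,0,-0.002,0,0,0,0,0,-0.001,0,0,0,0,0,0,0,0,0,0,0,0,0,0,0])

```text
time_s: 12.42
ee_pos: [492.3, 170.9, 97.6]
ee_rot: [180.0, 0.1, -4.8]
force: [-0.4, 1.1, -0.5]
gripper_width: 19.4
```

Call:
arm_command(series=[0.0005,0,-0.001,0,0,0,0,0,-0.001,0,0,0,0,0,0,0,0,0,0,0,0,0,0,0])

```text
time_s: 12.75
ee_pos: [492.4, 170.9, 97.6]
ee_rot: [180.0, 0.1, -4.8]
force: [-2.8, 0.6, 6.2]
gripper_width: 18.9
```

The drift stopped at TCP z 97.6, where flush was expected at about 97.4. I'll look.

Call:
arm_command(series=[-0.001,0,-0.001,0,0,0,0,0,0,0,0,0,0,0,0,0,0,0])

```text
time_s: 13.0
ee_pos: [492.4, 170.9, 97.5]
ee_rot: [-180.0, 0.0, -4.8]
force: [-1.8, 0.7, 6.7]
gripper_width: 19.5
```

```bash
python3 snap.py 5 132 138 217 238 200 125 300 195
```

```text
t scale 5.8
s scale 7.8
13.1 [492.38 170.89  97.56] [-1.7999e+02  3.0000e-02 -4.8300e+00] [-2.5   0.75  6.1 ] [ 17.9  20.3 107.1   0.   52.6 112.7] 18.940024391708494
```

View pics/sz5.png

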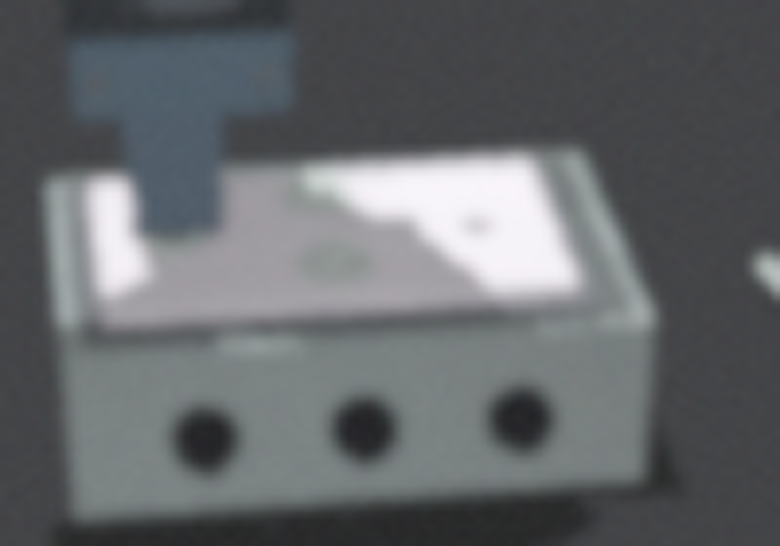

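Call:
arm_command(series=[-0.001,0,0.003,0,0,0,-0.0005,0,0,0,0,0,0,0,0,0,0,0])

```text
time_s: 13.35
ee_pos: [492.3, 170.9, 97.8]
ee_rot: [-180.0, -0.0, -4.8]
force: [0.4, 1.2, -1.1]
gripper_width: 19.3
```

Call:
arm_command(series=[0,0,0,0,0,0,0,0,0,0,0,0,0,0,0,0,0,0,0,0,0,0,0,0,0,0,0,0,0,0,0,0,0,0,0,0], hand=0.66)

```text
time_s: 13.85
ee_pos: [492.2, 170.8, 97.9]
ee_rot: [180.0, 0.0, -4.8]
force: [-0.2, 0.1, -0.3]
gripper_width: 56.4
```

Call:
arm_command(series=[0,0,0.02,0,0,0,0,0,0.05,0,0,0,0,0,0.06,0,0,0,0,0,0.05,0,0,0,0,0,0.05,0,0,0,0.0173,-0.0588,0,0,0,0,0.0173,-0.0588,0,0,0,0,0.0173,-0.0588,0,0,0,0,0.0173,-0.0588,0,0,0,0,0.0173,-0.0588,0,0,0,0,0.0173,-0.0588,0,0,0,0,0.0173,-0.0588,0,0,0,0,0.0173,-0.0588,0,0,0,0,0.0173,-0.0588,0,0,0,0,0.0173,-0.0588,0,0,0,0,0.0173,-0.0588,0,0,0,0,0.0173,-0.0588,0,0,0,0,0,0,0,0,0,0,0,0,0,0,0,0])

```text
time_s: 15.43
ee_pos: [575.4, -112.4, 190.1]
ee_rot: [-180.0, -0.0, -4.9]
force: [-0.4, -0.8, -0.4]
gripper_width: 60.3
```

```bash
python3 snap.py 6 132 138 217 238 195 120 310 255
```

```text
t scale 5.8
s scale 4.296296296296297
15.5333 [ 574.94 -110.86  190.08] [-1.7998e+02  2.0000e-02 -4.8100e+00] [-0.21 -0.88 -0.51] [-12.1  20.6  91.4   0.   68.   82.8] 60.07604306815892
```

View pics/sz6.png

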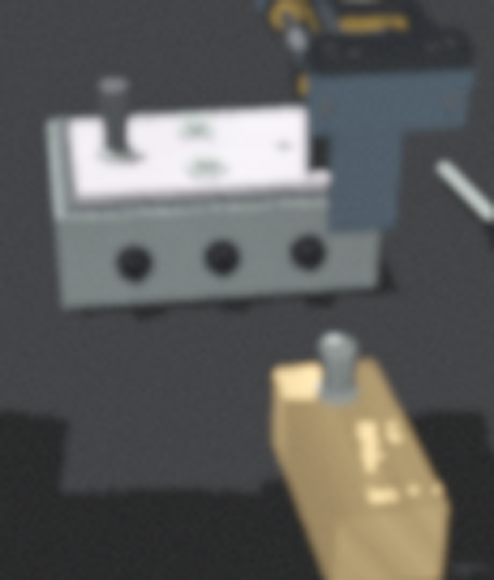

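View pics/tz6.png

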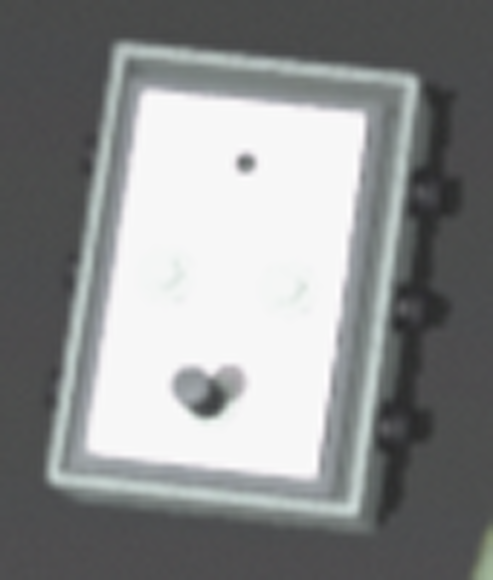

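```bash
python3 - <<'E'
from h import *
np.set_printoptions(precision=1,suppress=True)
T=pickle.load(open("top6.pkl","rb"));S=pickle.load(open("side6.pkl","rb"));T0=pickle.load(open("top0.pkl","rb"))
b=(169,160,179,170); p=blob(T,b,1,215); print(p,ray(T,*p,76), "before",ray(T0,*blob(T0,(171,160,180,169),1,215),76))
s=4.2963; dS=(195+(113.5)/s-.5,120+86/s-.5)
dT=(132+191/5.8-.5,138+384/5.8-.5)
print("drift top",tri(T,dT,S,dS),ray(T,*dT,130),ray(S,*dS,130))
def edges(f):
    m=np.zeros((384,512),np.uint8); m[140:230,140:205]=(f["frame"][140:230,140:205].min(2)>190)*255
    cs,_=cv2.findContours(m,0,1); c=max(cs,key=cv2.contourArea); h=cv2.convexHull(c); q=cv2.approxPolyDP(h,3,True)[:,0]
    r=cv2.minAreaRect(h); Q=np.array([ray(f,*x,76)[:2] for x in cv2.boxPoints(r)]); return Q
# long-edge direction from world-plane points
for f in(T0,T):
    m=np.zeros((384,512),np.uint8); m[140:230,140:205]=(f["frame"][140:230,140:205].min(2)>200)
    # left/right edges subpixel by row
    L=[];Rr=[]
    for v in range(160,210):
        g=f["frame"][v,140:205].min(1).astype(float); i=np.where(g>200)[0]; a,bb=i[0],i[-1]
        L.append(ray(f,140+a-(g[a]-200)/(g[a]-g[a-1]),v,76)); Rr.append(ray(f,140+bb+(g[bb]-200)/(g[bb]-g[bb+1]),v,76))
    for A in(L,Rr):
        A=np.array(A); k=np.polyfit(A[:,0],A[:,1],1); print("edge slope deg",np.degrees(np.arctan(k[0])), "y at x=555",np.polyval(k,555))
E
```

```text
(np.float64(173.89859499083684), np.float64(165.6652412950519)) [611.6 159.1  76. ] before [615.7 157.2  76. ]
drift top [491.8 168.9 129.6] [491.9 168.8 130. ] [491.5 167.9 130. ]
edge slope deg -4.916409435697628 y at x=555 218.92881697952177
edge slope deg -4.958472623547905 y at x=555 105.76635793236753
edge slope deg -4.935535716525905 y at x=555 220.67028528609785
edge slope deg -4.708130153947889 y at x=555 107.56933736873174
```

Call:
arm_command(series=[0,0,-0.0375,0,0,0,0,0,-0.0375,0,0,0,0,0,-0.0375,0,0,0,0,0,-0.0375,0,0,0,0,0,-0.0375,0,0,0,0,0,-0.0375,0,0,0,0,0,-0.0375,0,0,0,0,0,-0.0375,0,0,0,0,0,0,0,0,0,0,0,0,0,0,0])

```text
time_s: 16.37
ee_pos: [574.7, -110.3, 69.7]
ee_rot: [-180.0, 0.1, -4.7]
force: [0.8, -0.7, 0.3]
gripper_width: 60.4
```

Call:
arm_command(series=[0,0,0,0,0,0,0,0,0,0,0,0,0,0,0,0,0,0,0,0,0,0,0,0,0,0,0,0,0,0,0,0,0,0,0,0,0,0,0,0,0,0,0,0,0,0,0,0], hand=0, newtons=30)

```text
time_s: 17.03
ee_pos: [575.3, -111.5, 70.1]
ee_rot: [180.0, -0.0, -4.8]
force: [-0.4, 0.5, 1.7]
gripper_width: 19.0
```

Call:
arm_command(series=[0,0,0.01,0,0,0,0,0,0.02,0,0,0,0,0,0.03,0,0,0,0,0,0.06,0,0,0,0,0,0.06,0,0,0,0,0,0.06,0,0,0,0.0076,0.0567,0.01,0,0,0,0.0076,0.0567,0,0,0,0,0.0076,0.0567,0,0,0,0,0.0076,0.0567,0,0,0,0,0.0076,0.0567,0,0,0,0,0.0076,0.0567,0,0,0,0,0.0076,0.0567,0,0,0,0,0.0076,0.0567,0,0,0,0,0.0076,0.0567,0,0,0,0,0.0076,0.0567,0,0,0,0,0.0076,0.0567,0,0,0,0,0.0076,0.0567,0,0,0,0,0,0,0,0,0,0])

```text
time_s: 18.62
ee_pos: [612.2, 164.7, 170.3]
ee_rot: [-179.9, -0.1, -4.6]
force: [-0.6, 0.3, -0.6]
gripper_width: 19.1
```

Call:
arm_command(series=[0,0,-0.04,0,0,0,0,0,-0.04,0,0,0,0,0,-0.03,0,0,0,0,0,-0.02,0,0,0,0,0,0,0,0,0,0,0,0,0,0,0])

```text
time_s: 19.12
ee_pos: [611.8, 160.4, 118.1]
ee_rot: [180.0, 0.0, -4.8]
force: [0.6, 0.4, -0.8]
gripper_width: 19.1
```

```bash
python3 snap.py 7 132 138 217 238 200 120 300 195
```

```text
t scale 5.8
s scale 7.733333333333333
19.2167 [612.32 160.59 118.92] [-1.7998e+02 -9.0000e-02 -4.8300e+00] [-0.01 -0.01 -0.6 ] [ 13.7  27.9  90.3  -0.   61.6 108.5] 19.420103725381963
```

View pics/sz7.png

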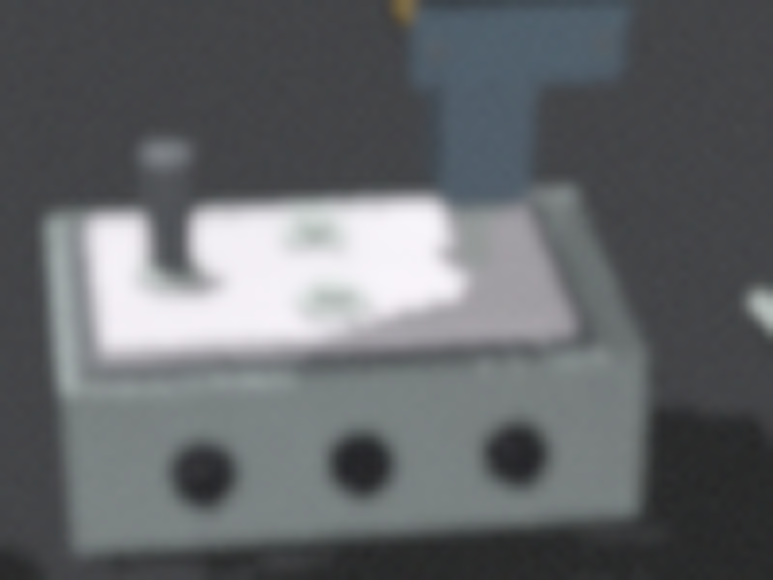

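The tip is already about 5 mm inside the small hole with no force. I'll go on gently.

Call:
arm_command(series=[0,0,-0.004,0,0,0,0,0,-0.004,0,0,0,0,0,0,0,0,0])

```text
time_s: 19.47
ee_pos: [611.7, 160.6, 114.8]
ee_rot: [180.0, -0.0, -4.8]
force: [0.1, -0.2, -0.7]
gripper_width: 19.4
```

Call:
arm_command(series=[0,0,-0.004,0,0,0,0,0,-0.004,0,0,0,0,0,0,0,0,0])

```text
time_s: 19.72
ee_pos: [611.5, 160.7, 111.1]
ee_rot: [180.0, 0.0, -4.8]
force: [-0.1, 0.1, -0.2]
gripper_width: 19.3
```

Call:
arm_command(series=[0,0,-0.004,0,0,0,0,0,-0.004,0,0,0,0,0,-0.004,0,0,0,0,0,0,0,0,0])

```text
time_s: 20.05
ee_pos: [611.5, 160.6, 106.2]
ee_rot: [180.0, 0.0, -4.8]
force: [-0.5, -0.2, -0.2]
gripper_width: 19.5
```

Call:
arm_command(series=[0,0,-0.004,0,0,0,0,0,-0.004,0,0,0,0,0,-0.004,0,0,0,0,0,0,0,0,0])

```text
time_s: 20.38
ee_pos: [611.5, 160.7, 101.4]
ee_rot: [180.0, 0.0, -4.8]
force: [-0.2, 0.0, -0.1]
gripper_width: 19.3
```

Call:
arm_command(series=[0,0,-0.003,0,0,0,0,0,-0.003,0,0,0,0,0,-0.003,0,0,0,0,0,0,0,0,0])

```text
time_s: 20.72
ee_pos: [611.6, 160.7, 98.0]
ee_rot: [180.0, 0.0, -4.8]
force: [0.4, 0.1, -0.3]
gripper_width: 19.5
```

Call:
arm_command(series=[0,0,-0.003,0,0,0,0,0,-0.003,0,0,0,0,0,-0.002,0,0,0,0,0,0,0,0,0])

```text
time_s: 21.05
ee_pos: [611.6, 160.7, 94.8]
ee_rot: [180.0, 0.0, -4.8]
force: [0.4, -0.2, -1.0]
gripper_width: 19.2
```

Call:
arm_command(series=[0,0,-0.002,0,0,0,0,0,-0.001,0,0,0,0,0,0,0,0,0])

```text
time_s: 21.3
ee_pos: [611.8, 160.7, 94.2]
ee_rot: [-180.0, -0.0, -4.8]
force: [-0.8, -0.4, 1.7]
gripper_width: 19.2
```

Call:
arm_command(series=[0,0,-0.002,0,0,0,0,0,0,0,0,0,0,0,0,0,0,0])

```text
time_s: 21.55
ee_pos: [611.8, 160.7, 94.1]
ee_rot: [-180.0, -0.0, -4.8]
force: [-1.8, -1.3, 5.1]
gripper_width: 19.4
```

Call:
arm_command(series=[0,0,0.002,0,0,0,0,0,0,0,0,0])

```text
time_s: 21.72
ee_pos: [611.9, 160.8, 94.2]
ee_rot: [-180.0, -0.0, -4.8]
force: [-0.8, -0.9, 2.1]
gripper_width: 19.4
```

Call:
arm_command(series=[0,0,0,0,0,0,0,0,0,0,0,0,0,0,0,0,0,0,0,0,0,0,0,0,0,0,0,0,0,0,0,0,0,0,0,0], hand=0.6)

```text
time_s: 22.22
ee_pos: [611.7, 160.7, 93.7]
ee_rot: [180.0, 0.0, -4.8]
force: [0.6, -0.6, -0.0]
gripper_width: 54.3
```

Seated at 94.1 (94.0 expected) and released. I'll raise the arm and move it clear.

Call:
arm_command(series=[0,0,0.02,0,0,0,0,0,0.04,0,0,0,0,0,0.06,0,0,0,0,0,0.06,0,0,0,0,0,0.06,0,0,0,0,-0.05,0.03,0,0,0,0,-0.06,0,0,0,0,0,-0.06,0,0,0,0,0,-0.06,0,0,0,0,0,-0.06,0,0,0,0,0,-0.06,0,0,0,0,0,-0.06,0,0,0,0,0,-0.06,0,0,0,0,0,-0.06,0,0,0,0,0,-0.06,0,0,0,0,0,-0.06,0,0,0,0,0,-0.06,0,0,0,0,0,0,0,0,0,0,0,0,0,0,0])

```text
validation failed for argument at $.se...
```

```bash
python3 snap.py 8 132 138 217 238 200 120 300 195
```

```text
t scale 5.8
s scale 7.733333333333333
22.3167 [611.73 160.72  93.78] [ 1.7999e+02  1.0000e-02 -4.8200e+00] [0.22 0.42 0.23] [ 13.7  29.3  92.   -0.   58.7 108.5] 54.3838561168963
```

View pics/sz8.png

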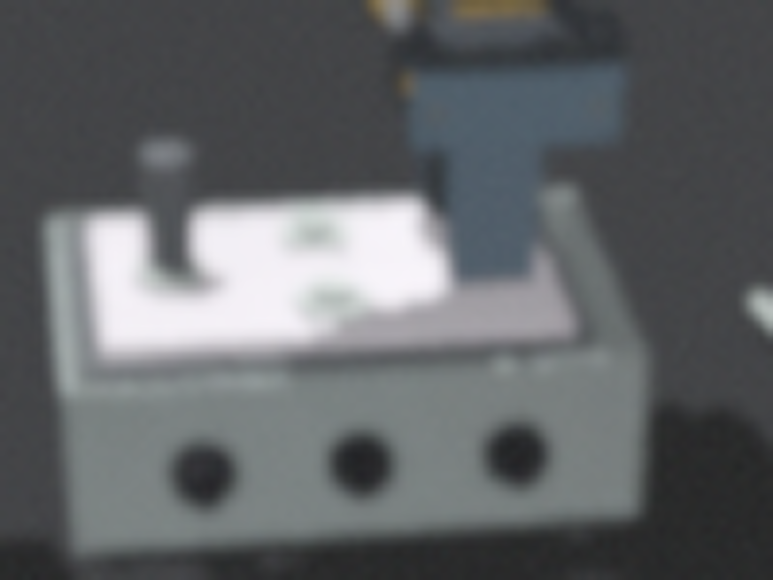

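View pics/tz8.png

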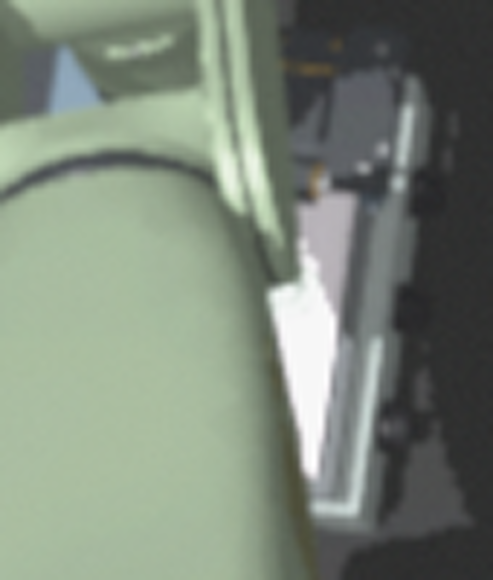

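View pics/side8.png

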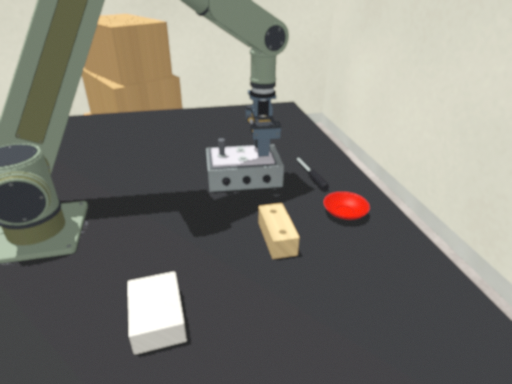

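That move was refused, so the arm is still at the bolt with its fingers open. The list probably had the wrong number of values. I'll resend it in a shorter form.

Call:
arm_command(series=[0,0,0.02,0,0,0,0,0,0.04,0,0,0,0,0,0.06,0,0,0,0,0,0.06,0,0,0,0,0,0.06,0,0,0,0,-0.06,0,0,0,0,0,-0.06,0,0,0,0,0,-0.06,0,0,0,0,0,-0.06,0,0,0,0,0,-0.06,0,0,0,0,0,-0.06,0,0,0,0,0,-0.06,0,0,0,0,0,-0.06,0,0,0,0,0,-0.06,0,0,0,0,0,-0.06,0,0,0,0,0,0,0,0,0])

```text
validation failed for argument at $.se...
```

```bash
python3 snap.py 9 132 138 217 238 200 120 300 195
```

```text
t scale 5.8
s scale 7.733333333333333
22.4167 [611.74 160.7   93.85] [179.99   0.    -4.82] [-0.69  0.08 -0.53] [ 13.7  29.3  92.   -0.   58.7 108.5] 54.63015478376391
```

View pics/sz9.png

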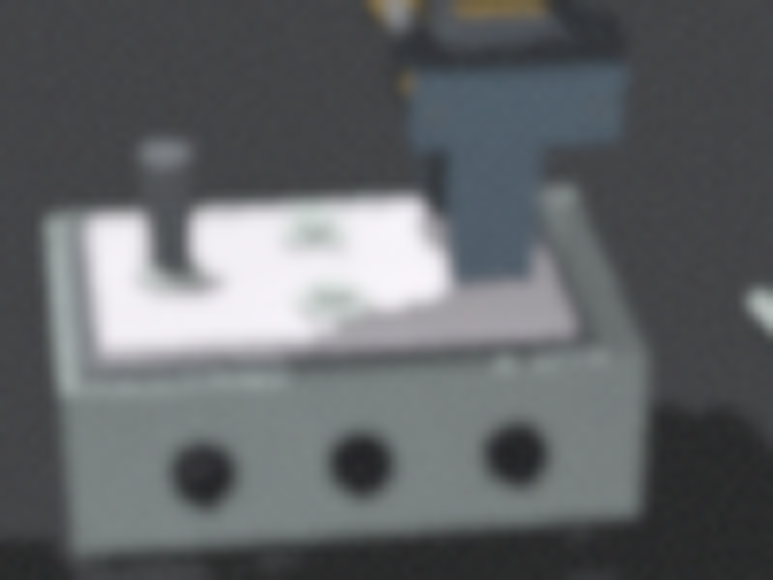

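View pics/tz9.png

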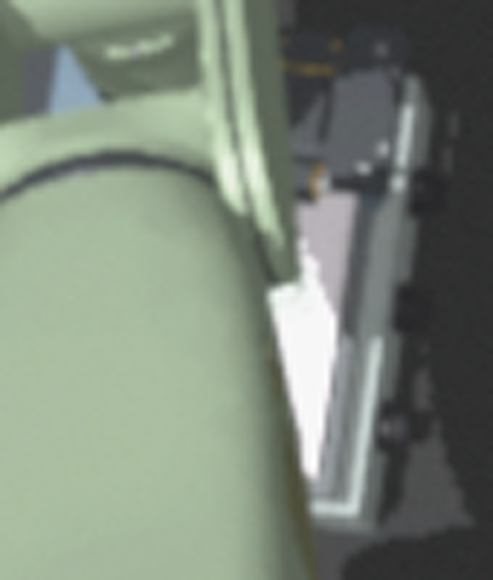

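Refused again, and this time the count looks right (16 rows of 6). I'll try a small upward move on its own to see what is being rejected.

Call:
arm_command(series=[0,0,0.02,0,0,0,0,0,0.04,0,0,0])

```text
time_s: 22.58
ee_pos: [610.4, 160.4, 116.6]
ee_rot: [179.9, 0.2, -4.8]
force: [-0.5, -0.2, 0.4]
gripper_width: 54.9
```

Call:
arm_command(series=[0,0,0.06,0,0,0,0,0,0.06,0,0,0,0,0,0.06,0,0,0,0,0,0,0,0,0])

```text
time_s: 22.92
ee_pos: [614.6, 161.4, 196.2]
ee_rot: [-179.8, -0.6, -4.8]
force: [0.6, -0.2, 0.1]
gripper_width: 54.7
```

Call:
arm_command(series=[0,-0.06,0,0,0,0,0,-0.06,0,0,0,0,0,-0.06,0,0,0,0,0,-0.06,0,0,0,0,0,-0.06,0,0,0,0])

```text
time_s: 23.33
ee_pos: [611.4, 39.7, 189.8]
ee_rot: [180.0, 0.0, -4.8]
force: [-1.1, 0.3, 0.5]
gripper_width: 54.7
```

Call:
arm_command(series=[0,-0.06,0,0,0,0,0,-0.06,0,0,0,0,0,-0.06,0,0,0,0,0,-0.06,0,0,0,0,0,-0.06,0,0,0,0,0,0,0,0,0,0])

```text
time_s: 23.83
ee_pos: [611.5, -83.3, 189.7]
ee_rot: [179.9, -0.0, -5.0]
force: [-0.2, -0.1, 0.0]
gripper_width: 54.9
```

```bash
python3 snap.py 10 132 138 217 238 200 120 300 195
```

```text
t scale 5.8
s scale 7.733333333333333
23.9333 [611.48 -79.86 189.7 ] [-1.7997e+02  3.0000e-02 -4.9200e+00] [-0.3   0.01  0.29] [-8.5 23.4 87.1  0.  69.6 86.4] 55.091844231683396
```

View pics/sz10.png

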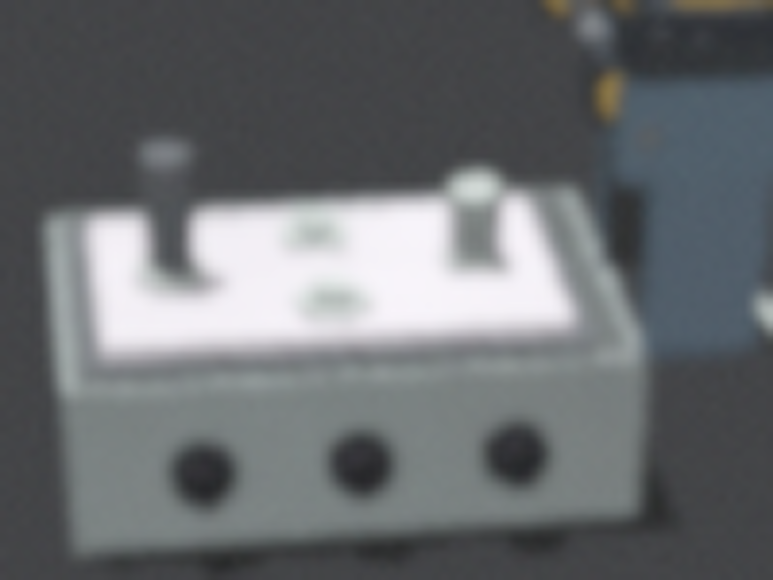

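View pics/tz10.png

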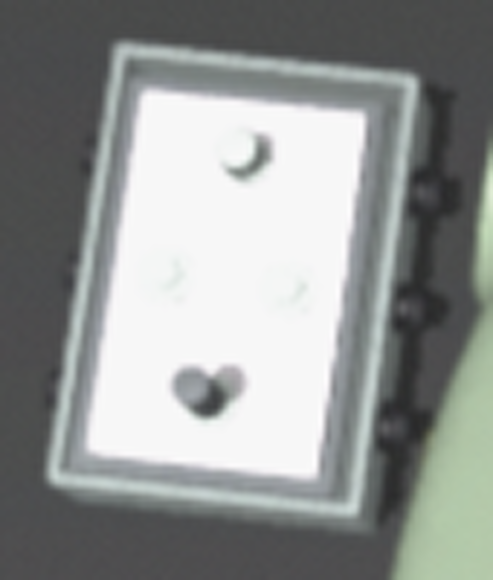

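Both stand upright. In the side zoom the bolt's top is at (474,187) and the drift's at (165,155). I'll check their heights by triangulation, then hand in.

```bash
python3 - <<'E'
from h import *
T=pickle.load(open("top10.pkl","rb"));S=pickle.load(open("side10.pkl","rb"))
s=7.7333
for n,a,b in(("bolt",(242,152),(474,187)),("drift",(191,384),(165,155))):
    print(n,tri(T,(132+(a[0]+.5)/5.8-.5,138+(a[1]+.5)/5.8-.5),S,(200+(b[0]+.5)/s-.5,120+(b[1]+.5)/s-.5)).round(1))
from workcell import env
print(env.job_done()); print(env.state()["time_s"])
E
```

```text
bolt [608.9 154.9 110.8]
drift [491.7 168.7 129.4]
the job is handed in; nothing more can be done
None
the job is handed in; nothing more can be done
```

The drift is down through the larger hole with its collar flush on the plate. The thumb bolt is fully home in the smaller hole. Both are standing, the arm is clear, and the job was handed in at about 24 s of the 72 s allowed.

- **Drift:** I worked it down in small steps, following the side forces. The plate moved about 4 mm in x and 2 to 3 mm in y. At the end of each step, the highest upward reading was about 7 N, or roughly 9 N allowing for the drift's weight. The collar stopped at TCP height 97.6 mm, against 97.4 mm expected. The drift's top measures 129.4 mm in the last pictures, against 130 mm if flush.
- **Bolt:** It slid in freely and was seated with about 5 N. It stopped at TCP height 94.1 mm, against 94.0 mm expected. The last pictures put its top at 110.8 mm, against 109 mm expected. I put that difference down to picking the point by eye and the 2 mm calibration.
- **Checks that disagreed:**
  - The cameras read about 2 mm lower in y than the robot at the drift, and I corrected for this when placing the bolt.
  - At the bolt's top they disagree by about 3 mm in x and 6 mm in y. I did not track down why.
- **Refused moves:** Two long retreat moves were rejected before anything moved, and I never found the cause. I sent the retreat in shorter pieces instead, and nothing was touched.
- **Other things on the bench:** I did not touch the dish, carton or screwdriver.

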